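# Wind up the hand press and draw the tub out

## Task

Open the hand press: wind its wheel anticlockwise, your hand following it as it rises, until you feel the screw come up snug against its stop, without forcing it any further. Leave it wound up there, then draw the clear tub by its handle straight out from under the press until no part of the press is above it, and let it stand there upright on the counter. Leave everything else where it is.

Things in the scene. Friction and masses are not known exactly. Their poses are not given: they have to be found in the camera images.
- press: Fixed steel portal frame. Origin on the counter under the screw axis; z up; its -x is the front, to which the tub is drawn out; y along the crossbar. Feet 90 (x) by 34 (y) by 10 mm high centred at y = +-94 mm, posts 20 mm thick at y = +-91 mm; crossbar 34 (x) by 214 mm (y), z = 125 to 147 mm, with a nut 34 mm wide on it up to 157 mm.
- stop (a point): Point on the screw axis at the underside of a rubber stop washer (10 mm thick) below the crossbar, z = 115 mm. A collar on the stem (28 mm wide, 12 mm high) ends the travel here, after 20 to 34 mm of rise, different each time: it must be felt. The washer gives 1 mm per 45 N. Snug is 3 to 8 N more at the knob than the running force (each newton presses the collar on with 9 N); 18 N more is forcing it.
- stem: The upright screw stem, 15 mm thick, through the crossbar. It rises along the axis, 30 mm for each full anticlockwise turn of the wheel (seen from above), without turning itself. Origin on the axis, at counter level (z = 0) at the start. Winding takes about 4 to 5 N at the knob, at the stop this rises. Thread friction holds the screw where it is left.
- plate (a point): Centre of the underside of the flat round pressing plate at the foot of the stem, 76 mm in diameter, 8 mm thick. At the start it is 44 mm above the counter, inside the tub; it must rise 16 mm to clear the tub's rim.
- wheel: The black handwheel on top of the stem: rim 104 mm in outer diameter, 12 mm thick, hub, three spokes. Origin on the screw axis at the underside of the rim, z = 165 mm at the start, rising with the stem. z up; its x axis points at the knob. Turns without end; anticlockwise from above raises the stem.
- knob_mid (a point): Middle of the upright wooden knob on the wheel, where to pinch it: 17 mm in diameter, 42 mm tall, 43 mm from the screw axis. It spins freely about its own upright axis, so the hand need not turn while going round. The point is 26 mm above the knob's foot (13.5 mm above the wheel's origin) and 16 mm below its top; z = 204.5 mm at the start.
- tub: Clear round open tub, 110 mm in diameter, 60 mm high, 4 mm wall, 0.2 to 0.4 kg, with a straight black handle. Loose on the counter under the press. Origin at the centre of its underside; z up; its -x points along the handle. At the start it stands within 3 mm of the screw axis, its handle towards the press's front.
- tub_grip (a point): Where to pinch the tub's handle: a level bar 16 mm wide (y), z = 36 to 56 mm over the counter, that runs from 51 to 160 mm from the tub's centre along the tub's -x. The point is 143 mm out, 46 mm high.
- box_low: Bystander: lower of two stacked clear containers with white snap lids, each 156 x 119 mm and 68 mm high; origin at the centre of its underside.
- box_high: Bystander: the upper of the two stacked containers; origin at the centre of its underside, 68 mm above the counter.
- tongs: Bystander: flat steel tongs, 265 mm long along x, 72 mm wide, 11 mm high; origin near the middle, at the underside.
- spatula: Bystander: black spatula 288 mm long along x (blade at +x, 75 mm wide), 12 mm high; origin near the middle, at the underside.
- mug: Bystander: white mug, 80 mm in diameter, 90 mm high, handle at +y; origin at the centre of its underside.
- spice: Bystander: small glass jar, 48 mm in diameter, 85 mm high, behind the press; origin at the centre of its underside.
- lid: Bystander: flat round white lid, 112 mm in diameter, 10 mm thick, lying beside the press; origin at the centre of its underside.

How it is judged:
By the outcome, as a careful person would: the job done as asked, in the order asked, and still so for the second after the job is handed in, with the robot touching nothing.
It also fails if it takes over 72 s, if anything falls off the work surface, if the arm or the gripper's body presses on something with over 40 N, if the wrist force passes 120 N, or if a joint passes its speed limit or range.

## Robot

A 7-joint arm with a two-finger parallel gripper is mounted at the origin on the work surface. World frame = base frame: x ahead of the robot, y to its left, z up, the work surface at z = 0. Lengths are in m, angles in degrees, forces in N, time in s.
With the tool pointing down it reaches from about 0.4 to 0.925 m from the base axis. Payload 5.6 kg.
Tool frame: the origin (TCP) lies midway between the tips of the shut fingers; the grasp point (between the pads) lies 19 mm behind it; x points along the fingers, y is the direction in which the jaws open and shut, and the axes are right-handed (so a half turn about x gives the same grasp; the last joint's range is limited). The gripper opens to 85 mm and grips with 20 to 120 N. Pads are 22 mm wide; open, the fingers measure 114 mm over their backs; the gripper's body (76 mm by 85 mm) begins 54 mm behind the grasp point. The pads swing forward as they close: fully open they stand 13 mm farther back than shut.
Start: joints at [-74.255, 26.786, -0.665, 91.828, 0.344, 61.387, -3.226], TCP at [0.203, 0.617, 0.231] pointing down, gripper open.
Joint ranges: [-144.91, 144.91], [-17.63, 115.5], [-89.93, 88.59], [15.96, 139.68], [-74.01, 254.01], [8.47, 105.57], [-167.45, 167.45]. Speed limits (degrees/s): [147.25, 147.25, 180, 180, 180, 180, 180].

## Interface

Orientations are given as [roll, pitch, yaw] about the fixed x, y, z axes, in that order (R = Rz(yaw) Ry(pitch) Rx(roll)).
In Python, from rig import env, viewer gives the robot as it stands. The module is installed in compiled form; this text tells all that it offers.
- The arm moves only by the shell command python3 -m pendant 'ROWS' [FORCE]. ROWS is JSON, a list of rows, each an object of numbers: "dx", "dy", "dz": the shift along the world's x, y, z in cm; "wx", "wy", "wz": the turn, a rotation vector about the world's x, y, z in degrees; "grip": the closure in counts, from 0 (fully open) to 255 (shut). In form: [{"dx": .., "dy": .., "dz": .., "wx": .., "wy": .., "wz": .., "grip": ..}, ...]. A call has 1 to 8 rows; each row is the pose to reach, as a shift and turn from the pose commanded when the call began; what a row does not reach only later rows make up. A row lasts 1/8 s, in which the tool goes at most 62.5 mm and 10.7 degrees, less where a joint would pass 70% of its speed; a pose out of reach is approached as far as the arm can. A call with a gripper value outside its range is refused whole. The fingers move at their own pace and stop on an object; FORCE is the grip in N (left out, the last holds). Time passes only in rows, so rows that repeat a pose let the fingers close. It gives the time, the measured TCP pose, the force and the opening at its end, in the units of the state.
- env.get_state(): the state, without advancing time (a new reading comes with each control period).
- viewer.read_camera(name): name is "scene" or "top"; returns a dict with "frame" (420x560x3 uint8, red, green, blue), "fov_y" (degrees; the focal length in pixels is half the picture's height over the tangent of half this angle, whatever the lens; pixels are square), "cx", "cy" (the principal point, pixels), "extrinsics" (4x4, takes a point from camera to world coordinates). Camera axes: x right, y up, looking along -z (the intrinsics and any distortion apply to the point x, -y, -z); pixel columns grow to the right and rows downward; lengths in m; the calibration is good to about 2 mm. A picture is of the moment at which its call begins. There is no depth.
- env.hand_in(): hands the job in, once; it reports no verdict.
The state is a dict: "time_s": time; "joints": joint angles; "joint_vel": joint speeds; "joint_efforts": joint torques, N m; "eef_pos": TCP position; "eef_rot": TCP orientation; "ft_force": force on the tool from outside, world axes, zero at the start; "moment": the same for the moment, N m; "gripper_width": finger opening in m.
Only numpy, scipy, OpenCV 4.12 (cv2) and the standard library are available. Lean on these libraries where they do the work, as an engineer would, in place of code of your own. Each camera call takes 0.05 s, during which the arm holds its last target.

## Working session

There is one attempt and no reset: what is moved stays moved. The work goes in short steps, Python scripts to look and compute and a shell command to move; the robot and the scene stay as the last step left them, time stands still between calls to the robot, and variables do not carry over. Pictures are saved under pics/ and viewed, and the job is handed in when it is done.

```bash
mkdir -p pics; ls; cat > h.py <<'E'
import numpy as np, cv2, json
from rig import env, viewer
def cam(n):
    c=viewer.read_camera(n); return c
def K(c):
    H=c["frame"].shape[0]; f=H/2/np.tan(np.radians(c["fov_y"])/2)
    return np.array([[f,0,c["cx"]],[0,f,c["cy"]],[0,0,1.]])
def ray(c,u,v):
    k=K(c);E=np.array(c["extrinsics"])
    p=cv2.undistortPoints(np.array([[[u,v]]],float),k,np.array(c.get("dist",np.zeros(5)),float))[0,0]
    d=E[:3,:3]@np.array([p[0],-p[1],-1.]); return E[:3,3],d
def onz(c,u,v,z):
    o,d=ray(c,u,v); return o+d*(z-o[2])/d[2]
def proj(c,P):
    E=np.array(c["extrinsics"]);q=(np.atleast_2d(P)-E[:3,3])@E[:3,:3]
    k=K(c);return np.c_[k[0,0]*q[:,0]/-q[:,2]+k[0,2],-k[1,1]*q[:,1]/-q[:,2]+k[1,2]]
def save(fn,img,s=1):
    if s!=1: img=cv2.resize(img,None,fx=s,fy=s,interpolation=cv2.INTER_CUBIC)
    cv2.imwrite(fn,img[:,:,::-1])
E
python3 - <<'E'
from h import *
print(env.get_state())
for n in("scene","top"):
    c=cam(n);save(f"pics/{n}0.png",c["frame"]);print({k:v for k,v in c.items() if k!="frame"})
E
```

```text
pics
{'time_s': 0.0, 'joints': array([-74.25427559,  26.83593777,  -0.66443343,  91.88279365,
         0.34330688,  61.38653787,  -3.2247652 ]), 'joint_vel': array([-0.00726596,  0.00726163, -0.04168708,  0.08125419,  0.01309472,
        0.11759911,  0.04939466]), 'joint_efforts': array([-9.88523352e-04, -5.32382941e+01,  2.12379510e-02, -2.51305604e+01,
        1.14633152e-02,  7.60397088e-03, -1.01382028e-05]), 'eef_pos': array([0.20300736, 0.61688032, 0.2303255 ]), 'eef_rot': array([ -86.14453841,   89.89670647, -104.35719424]), 'ft_force': array([ 0.01618827,  0.18542203, -1.06615891]), 'moment': array([ 0.0342251 ,  0.00763721, -0.02064186]), 'gripper_width': 0.08555346271481595}
{'fov_y': 56.46213640991579, 'cx': 280.5279862678342, 'cy': 213.8914039313645, 'extrinsics': array([[-0.24711871, -0.57000993,  0.78359493,  1.26112664],
       [ 0.96875093, -0.12755178,  0.2127256 ,  0.27973176],
       [-0.02130678,  0.8116768 ,  0.58371808,  0.70852081],
       [ 0.        ,  0.        ,  0.        ,  1.        ]])}
{'fov_y': 45.021411853527724, 'cx': 282.84241367621865, 'cy': 203.37384113995392, 'extrinsics': array([[ 6.32065063e-02,  9.75923921e-01, -2.08752095e-01,
         1.82308713e-01],
       [-9.98000408e-01,  6.18819214e-02, -1.28768609e-02,
         8.02794369e-02],
       [ 3.51144110e-04,  2.09148577e-01,  9.77883812e-01,
         1.64684615e+00],
       [ 0.00000000e+00,  0.00000000e+00,  0.00000000e+00,
         1.00000000e+00]])}
```

View pics/scene0.png

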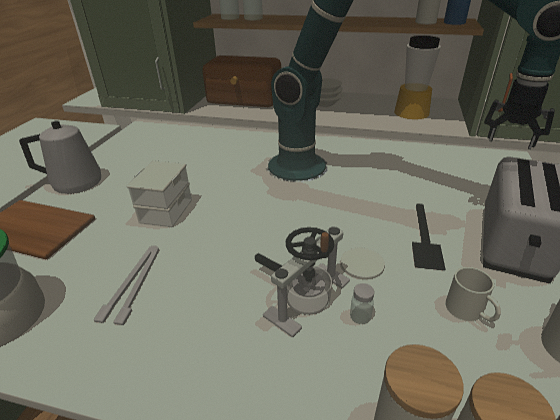

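View pics/top0.png

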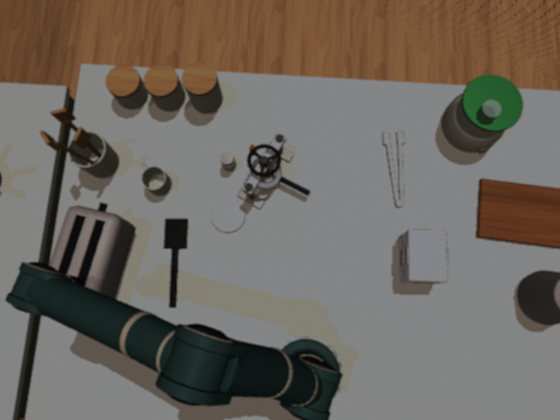

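The scene picture shows the press near (308,265) with its knob at (325,242). In the top picture the wheel is at (264,160) and the handle end at (308,191). I'll enlarge both.

```bash
python3 - <<'E'
from h import *
c=cam("scene");save("pics/sc1.png",c["frame"][210:345,235:405],4.5)
c=cam("top");save("pics/tc1.png",c["frame"][120:220,205:325],6)
print(env.get_state()["time_s"])
E
```

```text
0.2
```

View pics/sc1.png

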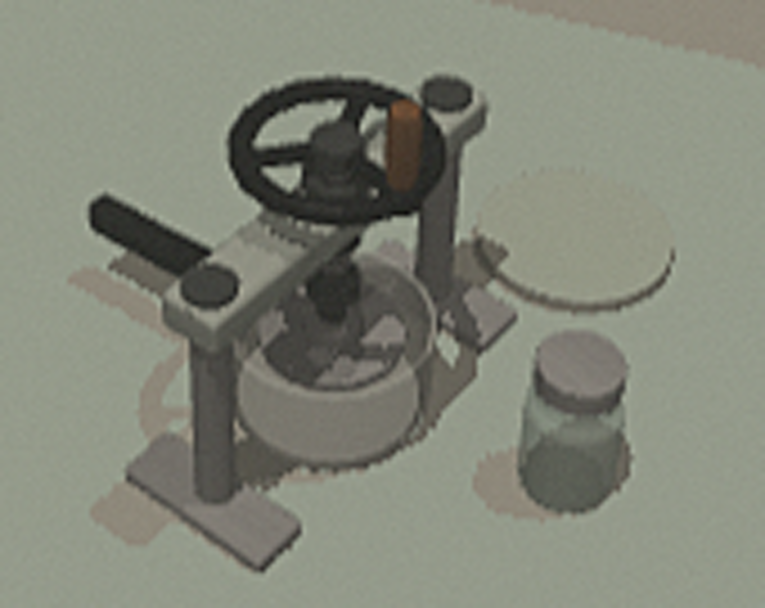

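View pics/tc1.png

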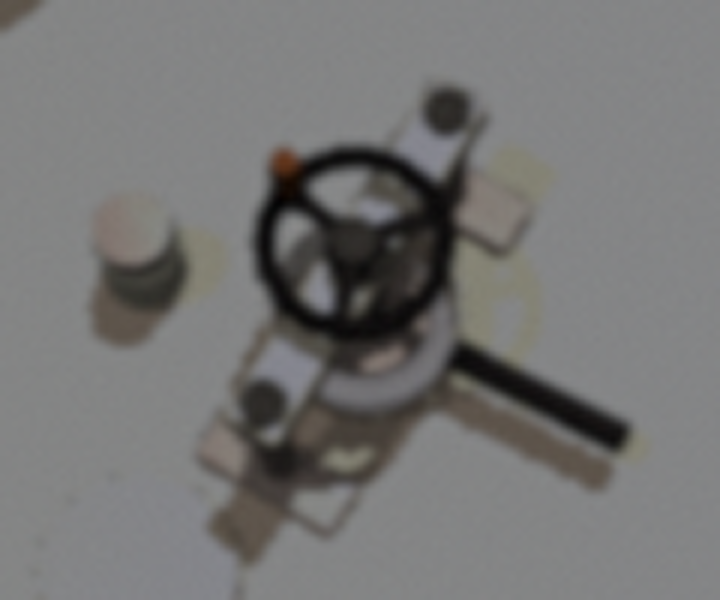

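```bash
cat > fit.py <<'E'
from h import *
from scipy.optimize import least_squares
def crop(p,s,u0,v0): p=np.array(p,float); return (p+.5)/s-.5+[u0,v0]
cs,ct=cam("scene"),cam("top")
S=lambda p:crop(p,4.5,235,210); T=lambda p:crop(p,6,205,120)
obs=[(ct,T([530,213]),(-45,-111,10)),(ct,T([503,252]),(-45,-77,10)),(ct,T([330,535]),(-45,111,10)),(ct,T([197,452]),(45,111,10)),(ct,T([222,412]),(45,77,10)),
(cs,S([127,475]),(-45,-111,8)),(cs,S([260,558]),(45,-111,10)),(cs,S([300,522]),(45,-77,10)),(cs,S([518,310]),(45,111,10))]
def W(p,P):
    c,s=np.cos(p[2]),np.sin(p[2]);P=np.array(P,float)/1000
    return np.array([p[0]+c*P[0]-s*P[1],p[1]+s*P[0]+c*P[1],P[2]])
def rim(c,p,z=(.165,.177)):
    a=np.linspace(0,2*np.pi,180)
    q=np.vstack([proj(c,np.c_[p[0]+.052*np.cos(a),p[1]+.052*np.sin(a),0*a+zz]) for zz in z])
    return np.array([q[:,0].min(),q[:,0].max(),q[:,1].min(),q[:,1].max()])
so=np.r_[S([229,76]),S([446,223])][[0,2,1,3]]; to=np.r_[T([254,146]),T([455,341])][[0,2,1,3]]
def res(p):
    r=[proj(c,W(p,P))[0]-o for c,o,P in obs]
    return np.r_[np.ravel(r),rim(cs,p)-so,rim(ct,p)-to]
s=least_squares(res,[.6,.1,.5]);p=s.x
print("press",p[:2],np.degrees(p[2]));print(np.round(res(p),1))
def resk(k): 
    f=lambda z:[k[0],k[1],z]
    return np.r_[proj(cs,f(.2205))[0]-S([404,103]),proj(cs,f(.181))[0]-S([402,184]),proj(ct,f(.2205))[0]-T([286,162])]
k=least_squares(resk,p[:2]);print("knob",k.x,np.round(resk(k.x),1),"r",np.hypot(*(k.x-p[:2])),"ang",np.degrees(np.arctan2(*(k.x-p[:2])[::-1])))
# handle end top z=.056
e=[onz(ct,*T([633,438]),.056),onz(ct,*T([457,358]),.056)]
g=[onz(cs,*S(q),z) for q,z in(([107,202],.056),)]
print("handle",e,g,np.degrees(np.arctan2(*(e[1]-e[0])[:2][::-1])))
# spice top
print("spice",onz(ct,*T([133,230]),.085),onz(cs,*S([582,357]),.085)); print("lid",onz(cs,*S([574,235]),.01))
E
python3 fit.py
```

```text
press [0.62696302 0.16838027] 63.365267963113524
[ 0.1 -1.7 -0.4  0.2 -0.2  0.4 -1.4  0.8 -0.2 -1.2 -1.2 -1.4 -0.2  0.9
  0.8 -1.  -0.6 -1.1 -1.1 -0.2 -1.2  1.8 -1.2 -0.3 -0.6  1. ]
knob [0.65265343 0.20345106] [-0.2  1.3 -0.6 -1.6 -1.2 -0.3] r 0.043473643116134435 ang 53.776090219452776
handle [array([0.56299004, 0.01579403, 0.056     ]), array([0.60133879, 0.11305863, 0.056     ])] [array([0.56589246, 0.03085503, 0.056     ])] 68.48205054244536
spice [0.65339722 0.29018093 0.085     ] [0.65192642 0.29511062 0.085     ]
lid [0.48372354 0.28491899 0.01      ]
```

```bash
cat >> h.py <<'E'
from scipy.spatial.transform import Rotation as R
def pose():
    s=env.get_state(); M=R.from_euler("xyz",s["eef_rot"],degrees=True).as_matrix()
    return s,M
def rep():
    s,M=pose(); print("t",round(s["time_s"],2),"tcp mm",np.round(s["eef_pos"]*1000,1),"jawang",round(float(np.degrees(np.arctan2(M[1,1],M[0,1]))),1),"fing",np.round(M[:,0],3),"F",np.round(s["ft_force"],1),"w",round(s["gripper_width"]*1000,1),"j",np.round(s["joints"],0))
E
python3 -c "
from h import *
rep()"
python3 -m pendant '[{"dz":4},{"dz":8},{"dz":12},{"dz":16},{"dz":19}]'
```

```text
t 0.3 tcp mm [203.1 617.3 230.9] jawang 71.8 fing [-0.    -0.001 -1.   ] F [-1.  -0.2  0.3] w 85.5 j [-74.  27.  -1.  92.   0.  61.  -3.]$[0]: bad value
```

```bash
python3 -m pendant '[{"dx":0,"dy":0,"dz":4,"wx":0,"wy":0,"wz":0,"grip":0},{"dx":0,"dy":0,"dz":8,"wx":0,"wy":0,"wz":0,"grip":0},{"dx":0,"dy":0,"dz":13,"wx":0,"wy":0,"wz":0,"grip":0},{"dx":0,"dy":0,"dz":17,"wx":0,"wy":0,"wz":0,"grip":0}]'
```

```text
time_s: 0.8
eef_pos: [0.2032, 0.6175, 0.4035]
eef_rot: [91.5, 89.9, 73.3]
ft_force: [0.0, 0.6, -1.0]
gripper_width: 0.0855
```

```bash
python3 -m pendant '[{"dx":2.5,"dy":-2.5,"dz":0,"wx":0,"wy":0,"wz":-6,"grip":0},{"dx":5,"dy":-5,"dz":0,"wx":0,"wy":0,"wz":-12,"grip":0},{"dx":8,"dy":-7.5,"dz":0,"wx":0,"wy":0,"wz":-18,"grip":0},{"dx":11,"dy":-10,"dz":0,"wx":0,"wy":0,"wz":-24,"grip":0},{"dx":14,"dy":-13,"dz":0,"wx":0,"wy":0,"wz":-31,"grip":0},{"dx":17,"dy":-16,"dz":0,"wx":0,"wy":0,"wz":-38,"grip":0},{"dx":20,"dy":-18.5,"dz":0,"wx":0,"wy":0,"wz":-44,"grip":0},{"dx":23,"dy":-21,"dz":0,"wx":0,"wy":0,"wz":-50,"grip":0}]'
python3 -c "
from h import *
rep()"
```

```text
time_s: 1.8
eef_pos: [0.4351, 0.4053, 0.4013]
eef_rot: [93.2, 90.0, 24.6]
ft_force: [-0.3, 1.5, 0.8]
gripper_width: 0.0853
t 1.8 tcp mm [435.1 405.3 401.3] jawang 21.4 fing [ 0.  0. -1.] F [-0.3  1.5  0.8] w 85.3 j [-58.  14.  15.  88.  -4.  78. -21.]
```

```bash
python3 -m pendant '[{"dx":3,"dy":-2.7,"dz":0,"wx":0,"wy":0,"wz":-7,"grip":0},{"dx":6,"dy":-5.5,"dz":0,"wx":0,"wy":0,"wz":-14,"grip":0},{"dx":9,"dy":-8.3,"dz":0,"wx":0,"wy":0,"wz":-21,"grip":0},{"dx":12,"dy":-11,"dz":-1,"wx":0,"wy":0,"wz":-28,"grip":0},{"dx":15,"dy":-14,"dz":-3,"wx":0,"wy":0,"wz":-35,"grip":40},{"dx":18,"dy":-17,"dz":-5,"wx":0,"wy":0,"wz":-42,"grip":80},{"dx":21,"dy":-19.5,"dz":-7,"wx":0,"wy":0,"wz":-47,"grip":100},{"dx":21.8,"dy":-20.2,"dz":-9,"wx":0,"wy":0,"wz":-48.4,"grip":100}]' 20
python3 -c "
from h import *
rep()
c=cam('scene');save('pics/s2.png',c['frame'][130:345,215:425],3)
c=cam('top');save('pics/t2.png',c['frame'][100:220,205:345],5)"
```

```text
time_s: 2.8
eef_pos: [0.6531, 0.201, 0.3103]
eef_rot: [43.6, 89.9, -73.5]
ft_force: [-0.6, 0.2, -1.0]
gripper_width: 0.0519
t 2.8 tcp mm [653.1 201.  310.3] jawang -27.1 fing [ 0.001 -0.002 -1.   ] F [-0.6  0.2 -1. ] w 51.9 j [-40.  28.  29.  83. -14.  72. -36.]
```

View pics/s2.png

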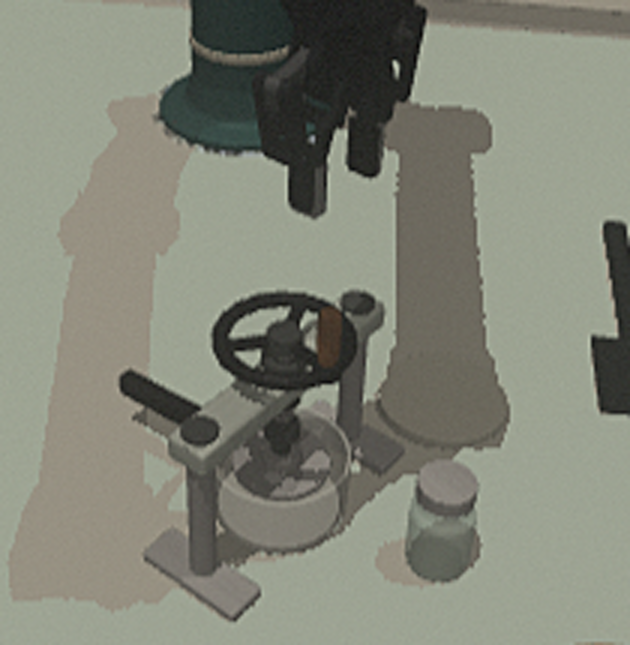

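View pics/t2.png

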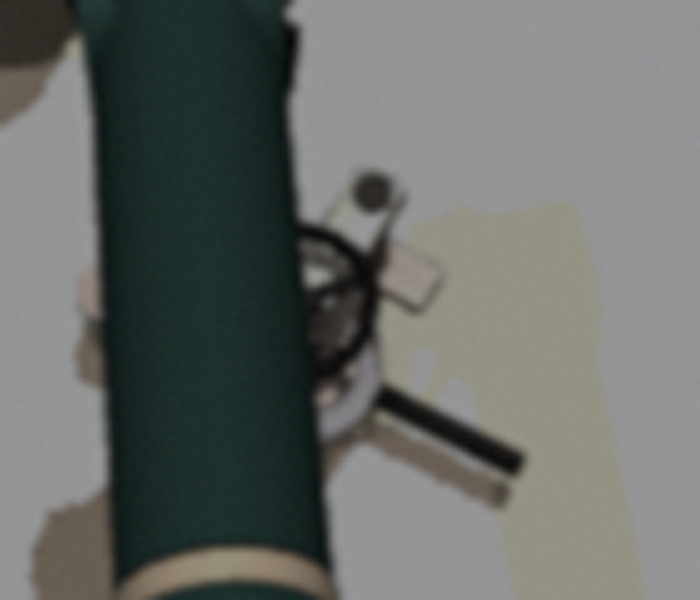

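```bash
python3 -m pendant '[{"dx":0,"dy":0.2,"dz":-2.5,"wx":0,"wy":0,"wz":0,"grip":100},{"dx":0,"dy":0.2,"dz":-5,"wx":0,"wy":0,"wz":0,"grip":100},{"dx":0,"dy":0.2,"dz":-7.5,"wx":0,"wy":0,"wz":0,"grip":100},{"dx":0,"dy":0.2,"dz":-7.5,"wx":0,"wy":0,"wz":0,"grip":100}]'
python3 -c "
from h import *
rep()
s,M=pose()
c=cam('scene');save('pics/s3.png',c['frame'][190:280,265:385],6)
p=s['eef_pos']
for q in(p,p+.026*M[:,1],p-.026*M[:,1],[.6527,.2035,.2205]): print((proj(c,q)[0]-[265,190]+.5)*6-.5)
"
```

```text
time_s: 3.4
eef_pos: [0.6494, 0.209, 0.2351]
eef_rot: [-62.1, 89.8, -178.5]
ft_force: [-0.0, -0.0, -0.4]
gripper_width: 0.0519
t 3.4 tcp mm [649.4 209.  235.1] jawang -26.5 fing [-0.003 -0.    -1.   ] F [-0.  -0.  -0.4] w 51.9 j [-39.  31.  27.  88. -15.  65. -35.]
[377.95743168 226.57641021]
[331.05903438 265.09373739]
[422.98044982 189.59931888]
[357.86083816 265.27279685]
```

View pics/s3.png

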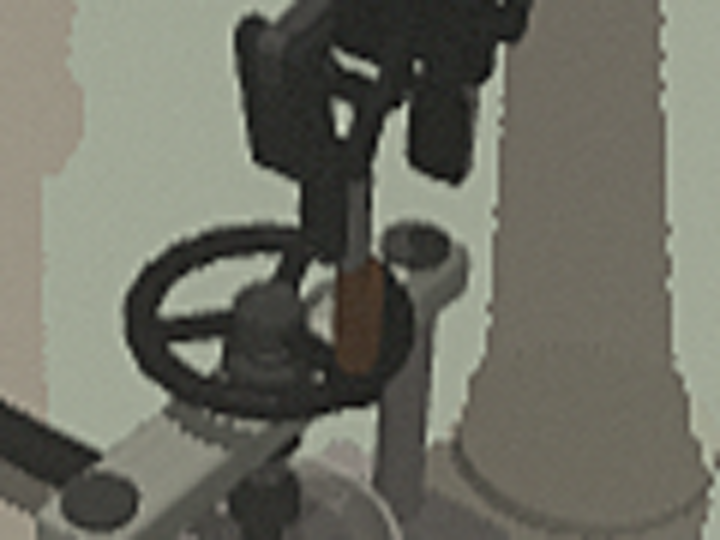

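```bash
python3 -m pendant '[{"dx":0.3,"dy":-0.5,"dz":0,"wx":0,"wy":0,"wz":0,"grip":100},{"dx":0.3,"dy":-0.5,"dz":0,"wx":0,"wy":0,"wz":0,"grip":100},{"dx":0.3,"dy":-0.5,"dz":0,"wx":0,"wy":0,"wz":0,"grip":100}]'
python3 -c "
from h import *
rep()
s,M=pose()
c=cam('scene');save('pics/s4.png',c['frame'][190:280,265:385],6)
p=s['eef_pos']
for q in(p,p+.026*M[:,1],p-.026*M[:,1],[.6527,.2035,.2205]): print((proj(c,q)[0]-[265,190]+.5)*6-.5)
"
```

```text
time_s: 3.82
eef_pos: [0.6545, 0.2024, 0.2371]
eef_rot: [143.8, 89.9, 27.2]
ft_force: [-0.5, 0.4, -0.7]
gripper_width: 0.0517
t 3.83 tcp mm [654.5 202.4 237.1] jawang -26.6 fing [ 0.001  0.001 -1.   ] F [-0.5  0.4 -0.7] w 51.7 j [-39.  31.  28.  88. -16.  65. -35.]
[355.9409548  228.48122509]
[308.19257946 266.91217491]
[401.76837104 191.59638616]
[357.86083816 265.27279685]
```

View pics/s4.png

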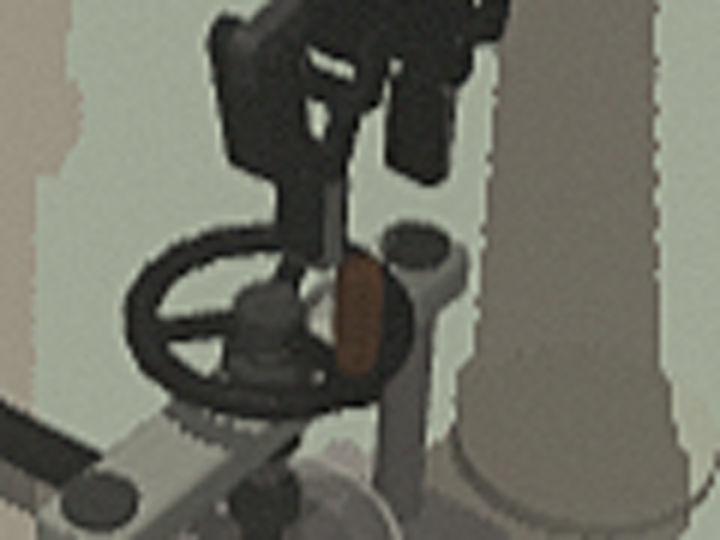

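```bash
python3 -m pendant '[{"dx":-0.1,"dy":0.1,"dz":-1.5,"wx":0,"wy":0,"wz":0,"grip":100},{"dx":-0.1,"dy":0.1,"dz":-3,"wx":0,"wy":0,"wz":0,"grip":100},{"dx":-0.1,"dy":0.1,"dz":-4,"wx":0,"wy":0,"wz":0,"grip":100},{"dx":-0.1,"dy":0.1,"dz":-5,"wx":0,"wy":0,"wz":0,"grip":100},{"dx":-0.1,"dy":0.1,"dz":-5,"wx":0,"wy":0,"wz":0,"grip":100}]'
python3 -c "
from h import *
rep()
c=cam('scene');save('pics/s5.png',c['frame'][190:280,265:385],6)
"
```

```text
time_s: 4.5
eef_pos: [0.6526, 0.2032, 0.1851]
eef_rot: [-37.2, 89.9, -153.8]
ft_force: [-0.5, -0.1, 0.1]
gripper_width: 0.0519
t 4.5 tcp mm [652.6 203.2 185.1] jawang -26.6 fing [-0.002 -0.001 -1.   ] F [-0.5 -0.1  0.1] w 51.9 j [-38.  34.  27.  90. -17.  60. -34.]
```

View pics/s5.png

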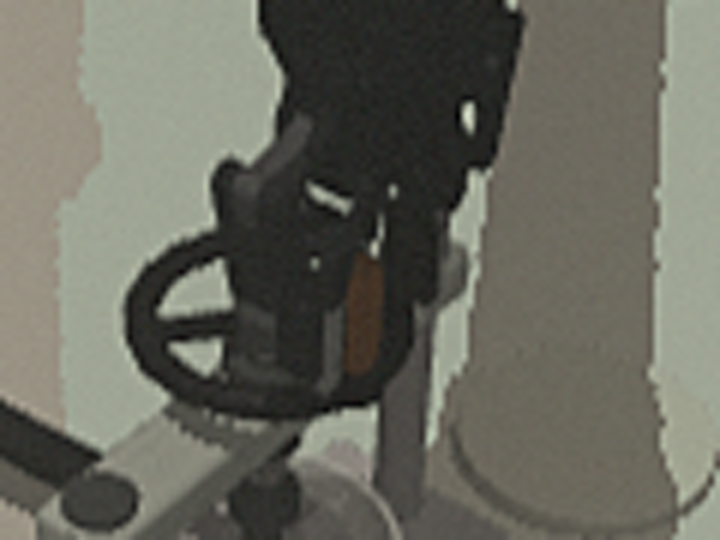

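```bash
python3 -m pendant '[{"dx":0,"dy":0,"dz":0,"wx":0,"wy":0,"wz":0,"grip":255},{"dx":0,"dy":0,"dz":0,"wx":0,"wy":0,"wz":0,"grip":255},{"dx":0,"dy":0,"dz":0,"wx":0,"wy":0,"wz":0,"grip":255},{"dx":0,"dy":0,"dz":0,"wx":0,"wy":0,"wz":0,"grip":255},{"dx":0,"dy":0,"dz":0,"wx":0,"wy":0,"wz":0,"grip":255},{"dx":0,"dy":0,"dz":0,"wx":0,"wy":0,"wz":0,"grip":255}]' 35
python3 -c "
from h import *
rep()
c=cam('scene');save('pics/s6.png',c['frame'][190:280,265:385],6)
"
```

```text
time_s: 5.3
eef_pos: [0.6542, 0.2032, 0.1872]
eef_rot: [119.8, 89.9, 3.2]
ft_force: [4.4, -1.6, 4.9]
gripper_width: 0.0157
t 5.3 tcp mm [654.2 203.2 187.2] jawang -26.6 fing [ 0.002  0.    -1.   ] F [ 4.4 -1.6  4.9] w 15.7 j [-38.  34.  27.  90. -17.  60. -34.]
```

View pics/s6.png

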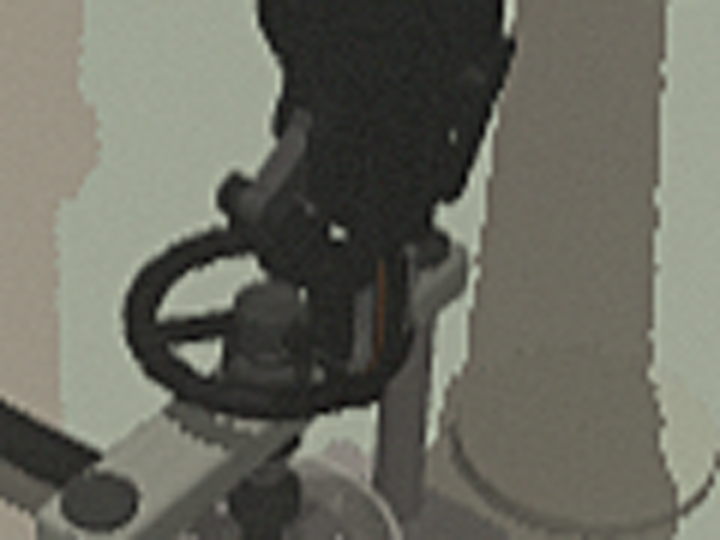

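```bash
cat > arc.py <<'E'
import sys,numpy as np
from h import *
# args: theta0 step n
t0,st,n=map(float,sys.argv[1:4])
for i in range(1,int(n)+1):
    a,b=np.radians([t0,t0+st*i]); print("dx %.2f dy %.2f dz %.2f"%(4.3*(np.cos(b)-np.cos(a)),4.3*(np.sin(b)-np.sin(a)),3*st*i/360))
E
cat > f.py <<'E'
import sys
from h import *
# force decomposed at commanded theta
s,M=pose();t=np.radians(float(sys.argv[1]));F=s["ft_force"]
rep();p=s["eef_pos"][:2]
C=np.array(eval(sys.argv[2])) if len(sys.argv)>2 else np.array([.6270,.1686])
d=p-C
print("radial %.1f tang %.1f z %.1f"%(F[0]*np.cos(t)+F[1]*np.sin(t),-F[0]*np.sin(t)+F[1]*np.cos(t),F[2]),"meas ang %.1f r %.1f"%(np.degrees(np.arctan2(d[1],d[0])),np.hypot(*d)*1000))
E
python3 f.py 53.8; python3 arc.py 53.8 4 8
```

```text
t 5.35 tcp mm [654.2 203.2 187.2] jawang -26.6 fing [ 0.002  0.    -1.   ] F [ 3.6 -1.1  4.7] w 15.8 j [-38.  34.  27.  90. -17.  60. -34.]
radial 1.2 tang -3.6 z 4.7 meas ang 51.8 r 44.0
dx -0.25 dy 0.17 dz 0.03
dx -0.51 dy 0.32 dz 0.07
dx -0.78 dy 0.45 dz 0.10
dx -1.05 dy 0.57 dz 0.13
dx -1.34 dy 0.66 dz 0.17
dx -1.63 dy 0.73 dz 0.20
dx -1.93 dy 0.79 dz 0.23
dx -2.22 dy 0.82 dz 0.27
```

```bash
python3 -m pendant '[{"dx":-0.25,"dy":0.17,"dz":0.03,"wx":0,"wy":0,"wz":0,"grip":255},{"dx":-0.51,"dy":0.32,"dz":0.07,"wx":0,"wy":0,"wz":0,"grip":255},{"dx":-0.78,"dy":0.45,"dz":0.1,"wx":0,"wy":0,"wz":0,"grip":255},{"dx":-1.05,"dy":0.57,"dz":0.13,"wx":0,"wy":0,"wz":0,"grip":255},{"dx":-1.34,"dy":0.66,"dz":0.17,"wx":0,"wy":0,"wz":0,"grip":255},{"dx":-1.63,"dy":0.73,"dz":0.2,"wx":0,"wy":0,"wz":0,"grip":255},{"dx":-1.93,"dy":0.79,"dz":0.23,"wx":0,"wy":0,"wz":0,"grip":255},{"dx":-2.22,"dy":0.82,"dz":0.27,"wx":0,"wy":0,"wz":0,"grip":255}]'
python3 f.py 85.8; python3 arc.py 85.8 5 8
```

```text
time_s: 6.35
eef_pos: [0.6325, 0.2106, 0.1898]
eef_rot: [104.0, 89.8, -12.7]
ft_force: [5.5, -2.7, 4.2]
gripper_width: 0.0162
t 6.35 tcp mm [632.5 210.6 189.8] jawang -26.7 fing [ 0.004 -0.001 -1.   ] F [ 5.5 -2.7  4.2] w 16.2 j [-40.  32.  27.  93. -16.  59. -35.]
radial -2.3 tang -5.7 z 4.2 meas ang 82.5 r 42.3
dx -0.37 dy 0.01 dz 0.04
dx -0.75 dy -0.01 dz 0.08
dx -1.12 dy -0.06 dz 0.12
dx -1.49 dy -0.15 dz 0.17
dx -1.84 dy -0.27 dz 0.21
dx -2.19 dy -0.42 dz 0.25
dx -2.52 dy -0.59 dz 0.29
dx -2.83 dy -0.80 dz 0.33
```

```bash
python3 -m pendant '[{"dx":-0.37,"dy":0.01,"dz":0.04,"wx":0,"wy":0,"wz":0,"grip":255},{"dx":-0.75,"dy":-0.01,"dz":0.08,"wx":0,"wy":0,"wz":0,"grip":255},{"dx":-1.12,"dy":-0.06,"dz":0.12,"wx":0,"wy":0,"wz":0,"grip":255},{"dx":-1.49,"dy":-0.15,"dz":0.17,"wx":0,"wy":0,"wz":0,"grip":255},{"dx":-1.84,"dy":-0.27,"dz":0.21,"wx":0,"wy":0,"wz":0,"grip":255},{"dx":-2.19,"dy":-0.42,"dz":0.25,"wx":0,"wy":0,"wz":0,"grip":255},{"dx":-2.52,"dy":-0.59,"dz":0.29,"wx":0,"wy":0,"wz":0,"grip":255},{"dx":-2.83,"dy":-0.8,"dz":0.33,"wx":0,"wy":0,"wz":0,"grip":255}]'
python3 f.py 125.8; python3 arc.py 125.8 5 8
```

```text
time_s: 7.35
eef_pos: [0.6049, 0.2027, 0.193]
eef_rot: [111.4, 89.7, -5.3]
ft_force: [7.9, -2.1, 2.3]
gripper_width: 0.0161
t 7.35 tcp mm [604.9 202.7 193. ] jawang -26.7 fing [ 0.005 -0.    -1.   ] F [ 7.9 -2.1  2.3] w 16.1 j [-41.  29.  27.  97. -15.  57. -36.]
radial -6.3 tang -5.1 z 2.3 meas ang 122.9 r 40.6
dx -0.29 dy -0.23 dz 0.04
dx -0.57 dy -0.49 dz 0.08
dx -0.82 dy -0.77 dz 0.12
dx -1.04 dy -1.07 dz 0.17
dx -1.24 dy -1.39 dz 0.21
dx -1.41 dy -1.72 dz 0.25
dx -1.55 dy -2.07 dz 0.29
dx -1.65 dy -2.43 dz 0.33
```

```bash
python3 -m pendant '[{"dx":-0.26,"dy":-0.28,"dz":0.04,"wx":0,"wy":0,"wz":0,"grip":255},{"dx":-0.52,"dy":-0.59,"dz":0.08,"wx":0,"wy":0,"wz":0,"grip":255},{"dx":-0.74,"dy":-0.92,"dz":0.12,"wx":0,"wy":0,"wz":0,"grip":255},{"dx":-0.94,"dy":-1.24,"dz":0.17,"wx":0,"wy":0,"wz":0,"grip":255},{"dx":-1.14,"dy":-1.56,"dz":0.21,"wx":0,"wy":0,"wz":0,"grip":255},{"dx":-1.31,"dy":-1.89,"dz":0.25,"wx":0,"wy":0,"wz":0,"grip":255},{"dx":-1.45,"dy":-2.24,"dz":0.29,"wx":0,"wy":0,"wz":0,"grip":255},{"dx":-1.55,"dy":-2.6,"dz":0.33,"wx":0,"wy":0,"wz":0,"grip":255}]'
python3 f.py 165.8 [.628,.167]; python3 arc.py 165.8 5 8
```

```text
time_s: 8.35
eef_pos: [0.5887, 0.1798, 0.1962]
eef_rot: [150.5, 89.7, 34.0]
ft_force: [6.7, 3.4, 1.3]
gripper_width: 0.0158
t 8.35 tcp mm [588.7 179.8 196.2] jawang -26.5 fing [ 0.004  0.003 -1.   ] F [6.7 3.4 1.3] w 15.8 j [-41.  27.  28. 100. -15.  56. -34.]
radial -5.7 tang -5.0 z 1.3 meas ang 162.0 r 41.4
dx -0.08 dy -0.37 dz 0.04
dx -0.12 dy -0.74 dz 0.08
dx -0.13 dy -1.11 dz 0.12
dx -0.11 dy -1.49 dz 0.17
dx -0.06 dy -1.86 dz 0.21
dx 0.03 dy -2.23 dz 0.25
dx 0.15 dy -2.58 dz 0.29
dx 0.30 dy -2.93 dz 0.33
```

```bash
python3 -m pendant '[{"dx":-0.04,"dy":-0.37,"dz":0.04,"wx":0,"wy":0,"wz":0,"grip":255},{"dx":-0.04,"dy":-0.74,"dz":0.08,"wx":0,"wy":0,"wz":0,"grip":255},{"dx":0,"dy":-1.11,"dz":0.12,"wx":0,"wy":0,"wz":0,"grip":255},{"dx":0.04,"dy":-1.49,"dz":0.17,"wx":0,"wy":0,"wz":0,"grip":255},{"dx":0.09,"dy":-1.86,"dz":0.21,"wx":0,"wy":0,"wz":0,"grip":255},{"dx":0.18,"dy":-2.23,"dz":0.25,"wx":0,"wy":0,"wz":0,"grip":255},{"dx":0.3,"dy":-2.58,"dz":0.29,"wx":0,"wy":0,"wz":0,"grip":255},{"dx":0.45,"dy":-2.93,"dz":0.33,"wx":0,"wy":0,"wz":0,"grip":255}]'
python3 f.py 205.8 [.628,.167]; python3 arc.py 205.8 5 8
```

```text
time_s: 9.35
eef_pos: [0.5899, 0.1523, 0.1992]
eef_rot: [-117.2, 89.7, 126.3]
ft_force: [-3.5, 5.8, 8.2]
gripper_width: 0.0156
t 9.35 tcp mm [589.9 152.3 199.2] jawang -26.4 fing [-0.003  0.005 -1.   ] F [-3.5  5.8  8.2] w 15.6 j [-38.  26.  28. 101. -15.  57. -31.]
radial 0.6 tang -6.8 z 8.2 meas ang -158.9 r 40.8
dx 0.18 dy -0.33 dz 0.04
dx 0.38 dy -0.64 dz 0.08
dx 0.62 dy -0.94 dz 0.12
dx 0.87 dy -1.21 dz 0.17
dx 1.15 dy -1.46 dz 0.21
dx 1.45 dy -1.68 dz 0.25
dx 1.77 dy -1.88 dz 0.29
dx 2.11 dy -2.05 dz 0.33
```

```bash
python3 -m pendant '[{"dx":0.18,"dy":-0.33,"dz":0.06,"wx":0,"wy":0,"wz":0,"grip":255},{"dx":0.38,"dy":-0.64,"dz":0.11,"wx":0,"wy":0,"wz":0,"grip":255},{"dx":0.62,"dy":-0.94,"dz":0.16,"wx":0,"wy":0,"wz":0,"grip":255},{"dx":0.87,"dy":-1.21,"dz":0.22,"wx":0,"wy":0,"wz":0,"grip":255},{"dx":1.15,"dy":-1.46,"dz":0.26,"wx":0,"wy":0,"wz":0,"grip":255},{"dx":1.45,"dy":-1.68,"dz":0.3,"wx":0,"wy":0,"wz":0,"grip":255},{"dx":1.77,"dy":-1.88,"dz":0.34,"wx":0,"wy":0,"wz":0,"grip":255},{"dx":2.11,"dy":-2.05,"dz":0.38,"wx":0,"wy":0,"wz":0,"grip":255}]'
python3 f.py 245.8 [.629,.167]; python3 arc.py 245.8 4 8
```

```text
time_s: 10.35
eef_pos: [0.6099, 0.1296, 0.2026]
eef_rot: [-80.7, 89.6, 162.8]
ft_force: [-7.5, 1.4, 9.3]
gripper_width: 0.0159
t 10.35 tcp mm [609.9 129.6 202.6] jawang -26.5 fing [-0.007  0.002 -1.   ] F [-7.5  1.4  9.3] w 15.9 j [-36.  28.  28.  99. -15.  58. -29.]
radial 1.8 tang -7.4 z 9.3 meas ang -117.1 r 42.0
dx 0.28 dy -0.11 dz 0.03
dx 0.56 dy -0.21 dz 0.07
dx 0.85 dy -0.28 dz 0.10
dx 1.15 dy -0.33 dz 0.13
dx 1.45 dy -0.37 dz 0.17
dx 1.75 dy -0.38 dz 0.20
dx 2.05 dy -0.37 dz 0.23
dx 2.35 dy -0.34 dz 0.27
```

```bash
python3 -m pendant '[{"dx":0.28,"dy":-0.11,"dz":0.08,"wx":0,"wy":0,"wz":0,"grip":255},{"dx":0.56,"dy":-0.21,"dz":0.17,"wx":0,"wy":0,"wz":0,"grip":255},{"dx":0.85,"dy":-0.28,"dz":0.25,"wx":0,"wy":0,"wz":0,"grip":255},{"dx":1.15,"dy":-0.33,"dz":0.28,"wx":0,"wy":0,"wz":0,"grip":255},{"dx":1.45,"dy":-0.37,"dz":0.32,"wx":0,"wy":0,"wz":0,"grip":255},{"dx":1.75,"dy":-0.38,"dz":0.35,"wx":0,"wy":0,"wz":0,"grip":255},{"dx":2.05,"dy":-0.37,"dz":0.38,"wx":0,"wy":0,"wz":0,"grip":255},{"dx":2.35,"dy":-0.34,"dz":0.42,"wx":0,"wy":0,"wz":0,"grip":255}]'
python3 f.py 277.8 [.629,.167]; python3 arc.py 277.8 2 8
```

```text
time_s: 11.35
eef_pos: [0.6328, 0.1246, 0.2054]
eef_rot: [-60.9, 89.5, -177.5]
ft_force: [-5.5, -1.0, 2.4]
gripper_width: 0.0159
t 11.35 tcp mm [632.8 124.6 205.4] jawang -26.6 fing [-0.008 -0.    -1.   ] F [-5.5 -1.   2.4] w 15.9 j [-34.  30.  28.  95. -16.  60. -28.]
radial 0.3 tang -5.6 z 2.4 meas ang -84.8 r 42.6
dx 0.15 dy 0.02 dz 0.02
dx 0.30 dy 0.05 dz 0.03
dx 0.44 dy 0.08 dz 0.05
dx 0.59 dy 0.12 dz 0.07
dx 0.73 dy 0.17 dz 0.08
dx 0.87 dy 0.21 dz 0.10
dx 1.01 dy 0.27 dz 0.12
dx 1.15 dy 0.33 dz 0.13
```

```bash
python3 -m pendant '[{"dx":0.15,"dy":0.02,"dz":0.02,"wx":0,"wy":0,"wz":0,"grip":255},{"dx":0.3,"dy":0.05,"dz":0.03,"wx":0,"wy":0,"wz":0,"grip":255},{"dx":0.44,"dy":0.08,"dz":0.05,"wx":0,"wy":0,"wz":0,"grip":255},{"dx":0.59,"dy":0.12,"dz":0.07,"wx":0,"wy":0,"wz":0,"grip":255},{"dx":0.73,"dy":0.17,"dz":0.08,"wx":0,"wy":0,"wz":0,"grip":255},{"dx":0.87,"dy":0.21,"dz":0.1,"wx":0,"wy":0,"wz":0,"grip":255},{"dx":1.01,"dy":0.27,"dz":0.12,"wx":0,"wy":0,"wz":0,"grip":255},{"dx":1.15,"dy":0.33,"dz":0.13,"wx":0,"wy":0,"wz":0,"grip":255}]'
python3 f.py 293.8 [.629,.167]; python3 arc.py 293.8 2 8
```

```text
time_s: 12.35
eef_pos: [0.6447, 0.1271, 0.2067]
eef_rot: [-53.8, 89.5, -170.4]
ft_force: [-4.6, -2.7, 2.6]
gripper_width: 0.016
t 12.35 tcp mm [644.7 127.1 206.7] jawang -26.6 fing [-0.008 -0.001 -1.   ] F [-4.6 -2.7  2.6] w 16.0 j [-34.  31.  28.  93. -16.  61. -28.]
radial 0.6 tang -5.3 z 2.6 meas ang -68.6 r 42.9
dx 0.14 dy 0.06 dz 0.02
dx 0.27 dy 0.13 dz 0.03
dx 0.40 dy 0.20 dz 0.05
dx 0.53 dy 0.28 dz 0.07
dx 0.66 dy 0.36 dz 0.08
dx 0.78 dy 0.45 dz 0.10
dx 0.90 dy 0.54 dz 0.12
dx 1.02 dy 0.63 dz 0.13
```

```bash
python3 -m pendant '[{"dx":0.14,"dy":0.06,"dz":0.02,"wx":0,"wy":0,"wz":0,"grip":255},{"dx":0.27,"dy":0.13,"dz":0.03,"wx":0,"wy":0,"wz":0,"grip":255},{"dx":0.4,"dy":0.2,"dz":0.05,"wx":0,"wy":0,"wz":0,"grip":255},{"dx":0.53,"dy":0.28,"dz":0.07,"wx":0,"wy":0,"wz":0,"grip":255},{"dx":0.66,"dy":0.36,"dz":0.08,"wx":0,"wy":0,"wz":0,"grip":255},{"dx":0.78,"dy":0.45,"dz":0.1,"wx":0,"wy":0,"wz":0,"grip":255},{"dx":0.9,"dy":0.54,"dz":0.12,"wx":0,"wy":0,"wz":0,"grip":255},{"dx":1.02,"dy":0.63,"dz":0.13,"wx":0,"wy":0,"wz":0,"grip":255}]'
python3 f.py 309.8 [.629,.167]; python3 arc.py 309.8 2 8
```

```text
time_s: 13.35
eef_pos: [0.6552, 0.1327, 0.2081]
eef_rot: [-46.6, 89.6, -163.3]
ft_force: [-3.4, -3.0, 2.4]
gripper_width: 0.0156
t 13.35 tcp mm [655.2 132.7 208.1] jawang -26.7 fing [-0.007 -0.002 -1.   ] F [-3.4 -3.   2.4] w 15.6 j [-34.  32.  28.  91. -16.  61. -28.]
radial 0.1 tang -4.5 z 2.4 meas ang -52.6 r 43.2
dx 0.11 dy 0.10 dz 0.02
dx 0.22 dy 0.20 dz 0.03
dx 0.33 dy 0.31 dz 0.05
dx 0.43 dy 0.42 dz 0.07
dx 0.53 dy 0.53 dz 0.08
dx 0.63 dy 0.64 dz 0.10
dx 0.72 dy 0.76 dz 0.12
dx 0.80 dy 0.89 dz 0.13
```

```bash
python3 -m pendant '[{"dx":0.11,"dy":0.1,"dz":0.02,"wx":0,"wy":0,"wz":0,"grip":255},{"dx":0.22,"dy":0.2,"dz":0.03,"wx":0,"wy":0,"wz":0,"grip":255},{"dx":0.33,"dy":0.31,"dz":0.05,"wx":0,"wy":0,"wz":0,"grip":255},{"dx":0.43,"dy":0.42,"dz":0.07,"wx":0,"wy":0,"wz":0,"grip":255},{"dx":0.53,"dy":0.53,"dz":0.08,"wx":0,"wy":0,"wz":0,"grip":255},{"dx":0.63,"dy":0.64,"dz":0.1,"wx":0,"wy":0,"wz":0,"grip":255},{"dx":0.72,"dy":0.76,"dz":0.12,"wx":0,"wy":0,"wz":0,"grip":255},{"dx":0.8,"dy":0.89,"dz":0.13,"wx":0,"wy":0,"wz":0,"grip":255}]'
python3 f.py 325.8 [.629,.167]; python3 arc.py 325.8 2 8
```

```text
time_s: 14.35
eef_pos: [0.6637, 0.1409, 0.2094]
eef_rot: [-36.5, 89.6, -153.2]
ft_force: [-2.8, -5.6, 2.2]
gripper_width: 0.0156
t 14.35 tcp mm [663.7 140.9 209.4] jawang -26.7 fing [-0.006 -0.003 -1.   ] F [-2.8 -5.6  2.2] w 15.6 j [-34.  33.  28.  90. -16.  62. -29.]
radial 0.8 tang -6.2 z 2.2 meas ang -37.0 r 43.5
dx 0.08 dy 0.13 dz 0.02
dx 0.16 dy 0.25 dz 0.03
dx 0.23 dy 0.38 dz 0.05
dx 0.30 dy 0.52 dz 0.07
dx 0.37 dy 0.65 dz 0.08
dx 0.42 dy 0.79 dz 0.10
dx 0.48 dy 0.93 dz 0.12
dx 0.53 dy 1.07 dz 0.13
```

```bash
python3 -m pendant '[{"dx":0.08,"dy":0.13,"dz":0.02,"wx":0,"wy":0,"wz":0,"grip":255},{"dx":0.16,"dy":0.25,"dz":0.03,"wx":0,"wy":0,"wz":0,"grip":255},{"dx":0.23,"dy":0.38,"dz":0.05,"wx":0,"wy":0,"wz":0,"grip":255},{"dx":0.3,"dy":0.52,"dz":0.07,"wx":0,"wy":0,"wz":0,"grip":255}]'
python3 f.py 333.8 [.629,.167]; python3 arc.py 333.8 2 6
```

```text
time_s: 14.85
eef_pos: [0.6671, 0.1457, 0.2101]
eef_rot: [-30.3, 89.6, -147.0]
ft_force: [-1.4, -6.0, 0.8]
gripper_width: 0.016
t 14.85 tcp mm [667.1 145.7 210.1] jawang -26.7 fing [-0.005 -0.003 -1.   ] F [-1.4 -6.   0.8] w 16.0 j [-34.  33.  28.  89. -16.  62. -29.]
radial 1.4 tang -6.0 z 0.8 meas ang -29.2 r 43.6
dx 0.06 dy 0.14 dz 0.02
dx 0.12 dy 0.27 dz 0.03
dx 0.18 dy 0.41 dz 0.05
dx 0.23 dy 0.56 dz 0.07
dx 0.27 dy 0.70 dz 0.08
dx 0.31 dy 0.84 dz 0.10
```

```bash
python3 -m pendant '[{"dx":0.06,"dy":0.14,"dz":0.02,"wx":0,"wy":0,"wz":0,"grip":255},{"dx":0.12,"dy":0.27,"dz":0.03,"wx":0,"wy":0,"wz":0,"grip":255},{"dx":0.18,"dy":0.41,"dz":0.05,"wx":0,"wy":0,"wz":0,"grip":255},{"dx":0.23,"dy":0.56,"dz":0.07,"wx":0,"wy":0,"wz":0,"grip":255},{"dx":0.27,"dy":0.7,"dz":0.08,"wx":0,"wy":0,"wz":0,"grip":255}]'
python3 f.py 343.8 [.629,.167]; python3 arc.py 343.8 2 6
```

```text
time_s: 15.48
eef_pos: [0.6703, 0.1524, 0.211]
eef_rot: [-20.7, 89.7, -137.4]
ft_force: [-1.3, -5.6, 0.7]
gripper_width: 0.0158
t 15.47 tcp mm [670.3 152.4 211. ] jawang -26.7 fing [-0.004 -0.004 -1.   ] F [-1.3 -5.6  0.7] w 15.8 j [-34.  33.  28.  88. -17.  63. -30.]
radial 0.3 tang -5.7 z 0.7 meas ang -19.5 r 43.8
dx 0.04 dy 0.14 dz 0.02
dx 0.07 dy 0.29 dz 0.03
dx 0.10 dy 0.44 dz 0.05
dx 0.13 dy 0.59 dz 0.07
dx 0.15 dy 0.74 dz 0.08
dx 0.16 dy 0.88 dz 0.10
```

```bash
python3 -m pendant '[{"dx":0.04,"dy":0.14,"dz":0.02,"wx":0,"wy":0,"wz":0,"grip":255},{"dx":0.07,"dy":0.29,"dz":0.03,"wx":0,"wy":0,"wz":0,"grip":255},{"dx":0.1,"dy":0.44,"dz":0.05,"wx":0,"wy":0,"wz":0,"grip":255},{"dx":0.13,"dy":0.59,"dz":0.07,"wx":0,"wy":0,"wz":0,"grip":255},{"dx":0.15,"dy":0.74,"dz":0.08,"wx":0,"wy":0,"wz":0,"grip":255},{"dx":0.16,"dy":0.88,"dz":0.1,"wx":0,"wy":0,"wz":0,"grip":255}]'
python3 f.py 355.8 [.629,.167]; python3 arc.py 355.8 2 6
```

```text
time_s: 16.23
eef_pos: [0.6725, 0.1611, 0.212]
eef_rot: [-7.7, 89.7, -124.4]
ft_force: [2.1, -5.3, -0.4]
gripper_width: 0.0157
t 16.23 tcp mm [672.5 161.1 212. ] jawang -26.7 fing [-0.003 -0.004 -1.   ] F [ 2.1 -5.3 -0.4] w 15.7 j [-35.  34.  28.  88. -17.  63. -30.]
radial 2.5 tang -5.1 z -0.4 meas ang -7.7 r 43.9
dx 0.01 dy 0.15 dz 0.02
dx 0.01 dy 0.30 dz 0.03
dx 0.01 dy 0.45 dz 0.05
dx 0.00 dy 0.60 dz 0.07
dx -0.01 dy 0.75 dz 0.08
dx -0.03 dy 0.90 dz 0.10
```

```bash
python3 -m pendant '[{"dx":0.01,"dy":0.15,"dz":0.02,"wx":0,"wy":0,"wz":0,"grip":255},{"dx":0.01,"dy":0.3,"dz":0.03,"wx":0,"wy":0,"wz":0,"grip":255},{"dx":0.01,"dy":0.45,"dz":0.05,"wx":0,"wy":0,"wz":0,"grip":255},{"dx":0,"dy":0.6,"dz":0.07,"wx":0,"wy":0,"wz":0,"grip":255},{"dx":-0.01,"dy":0.75,"dz":0.08,"wx":0,"wy":0,"wz":0,"grip":255},{"dx":-0.03,"dy":0.9,"dz":0.1,"wx":0,"wy":0,"wz":0,"grip":255}]'
python3 f.py 7.8 [.629,.167]; python3 arc.py 7.8 2 6
```

```text
time_s: 16.98
eef_pos: [0.6729, 0.1687, 0.2128]
eef_rot: [14.4, 89.7, -102.4]
ft_force: [3.7, -7.7, -2.7]
gripper_width: 0.0156
t 16.98 tcp mm [672.9 168.7 212.8] jawang -26.8 fing [-0.001 -0.006 -1.   ] F [ 3.7 -7.7 -2.7] w 15.6 j [-36.  34.  28.  87. -17.  63. -31.]
radial 2.6 tang -8.1 z -2.7 meas ang 2.3 r 44.0
dx -0.02 dy 0.15 dz 0.02
dx -0.05 dy 0.30 dz 0.03
dx -0.08 dy 0.44 dz 0.05
dx -0.12 dy 0.59 dz 0.07
dx -0.17 dy 0.73 dz 0.08
dx -0.21 dy 0.87 dz 0.10
```

```bash
python3 -m pendant '[{"dx":-0.04,"dy":0.1,"dz":0,"wx":0,"wy":0,"wz":0,"grip":255},{"dx":-0.07,"dy":0.2,"dz":0,"wx":0,"wy":0,"wz":0,"grip":255},{"dx":-0.1,"dy":0.3,"dz":0,"wx":0,"wy":0,"wz":0,"grip":255}]'
python3 f.py 4.5 [.629,.167]
```

```text
time_s: 17.35
eef_pos: [0.6727, 0.171, 0.213]
eef_rot: [31.6, 89.6, -85.2]
ft_force: [6.4, -8.0, -2.3]
gripper_width: 0.016
t 17.35 tcp mm [672.7 171.  213. ] jawang -26.8 fing [ 0.001 -0.006 -1.   ] F [ 6.4 -8.  -2.3] w 16.0 j [-36.  34.  28.  87. -16.  63. -31.]
radial 5.7 tang -8.5 z -2.3 meas ang 5.3 r 43.9
```

```bash
python3 -m pendant '[{"dx":0,"dy":0.1,"dz":0,"wx":0,"wy":0,"wz":0,"grip":255},{"dx":0,"dy":0.2,"dz":0,"wx":0,"wy":0,"wz":0,"grip":255},{"dx":0,"dy":0.3,"dz":0,"wx":0,"wy":0,"wz":0,"grip":255}]'
python3 f.py 7 [.629,.167]
```

```text
time_s: 17.73
eef_pos: [0.6726, 0.1734, 0.2133]
eef_rot: [26.7, 89.6, -90.1]
ft_force: [5.9, -10.0, -1.0]
gripper_width: 0.0156
t 17.73 tcp mm [672.6 173.4 213.3] jawang -26.8 fing [-0.    -0.007 -1.   ] F [  5.9 -10.   -1. ] w 15.6 j [-36.  34.  28.  87. -16.  63. -32.]
radial 4.7 tang -10.7 z -1.0 meas ang 8.4 r 44.0
```

```bash
python3 -m pendant '[{"dx":0,"dy":0,"dz":0,"wx":0,"wy":0,"wz":0,"grip":255}]'
python3 f.py 8 [.629,.167]
python3 -m pendant '[{"dx":0.1,"dy":-0.1,"dz":0,"wx":0,"wy":0,"wz":0,"grip":255},{"dx":0.15,"dy":-0.2,"dz":0,"wx":0,"wy":0,"wz":0,"grip":255},{"dx":0.15,"dy":-0.3,"dz":0,"wx":0,"wy":0,"wz":0,"grip":255}]'
python3 f.py 8 [.629,.167]
```

```text
time_s: 17.85
eef_pos: [0.6725, 0.1735, 0.2133]
eef_rot: [26.3, 89.6, -90.5]
ft_force: [4.8, -9.6, -1.3]
gripper_width: 0.0158
t 17.85 tcp mm [672.5 173.5 213.3] jawang -26.8 fing [-0.    -0.007 -1.   ] F [ 4.8 -9.6 -1.3] w 15.8 j [-36.  34.  28.  87. -16.  63. -32.]
radial 3.4 tang -10.2 z -1.3 meas ang 8.5 r 44.0
time_s: 18.23
eef_pos: [0.6727, 0.1734, 0.2132]
eef_rot: [-13.5, 89.8, -130.2]
ft_force: [0.2, -4.4, 0.6]
gripper_width: 0.0155
t 18.23 tcp mm [672.7 173.4 213.2] jawang -26.7 fing [-0.003 -0.003 -1.   ] F [ 0.2 -4.4  0.6] w 15.5 j [-36.  34.  28.  87. -17.  63. -31.]
radial -0.4 tang -4.4 z 0.6 meas ang 8.3 r 44.1
```

```bash
python3 -m pendant '[{"dx":0,"dy":-0.1,"dz":0,"wx":0,"wy":0,"wz":0,"grip":255},{"dx":0,"dy":-0.15,"dz":0,"wx":0,"wy":0,"wz":0,"grip":200},{"dx":0,"dy":-0.15,"dz":0,"wx":0,"wy":0,"wz":0,"grip":150},{"dx":0,"dy":-0.15,"dz":0,"wx":0,"wy":0,"wz":0,"grip":150},{"dx":0,"dy":-0.15,"dz":0,"wx":0,"wy":0,"wz":0,"grip":150}]'
python3 f.py 8 [.629,.167]
python3 -c "
from h import *
c=cam('scene');save('pics/s7.png',c['frame'][170:290,255:395],5)"
```

```text
time_s: 18.85
eef_pos: [0.6732, 0.1753, 0.2144]
eef_rot: [-129.0, 90.0, 114.4]
ft_force: [-0.1, -0.6, 0.5]
gripper_width: 0.0353
t 18.85 tcp mm [673.2 175.3 214.4] jawang -26.6 fing [-0.     0.001 -1.   ] F [-0.1 -0.6  0.5] w 35.3 j [-36.  34.  28.  87. -17.  63. -31.]
radial -0.2 tang -0.5 z 0.5 meas ang 10.6 r 45.0
```

View pics/s7.png

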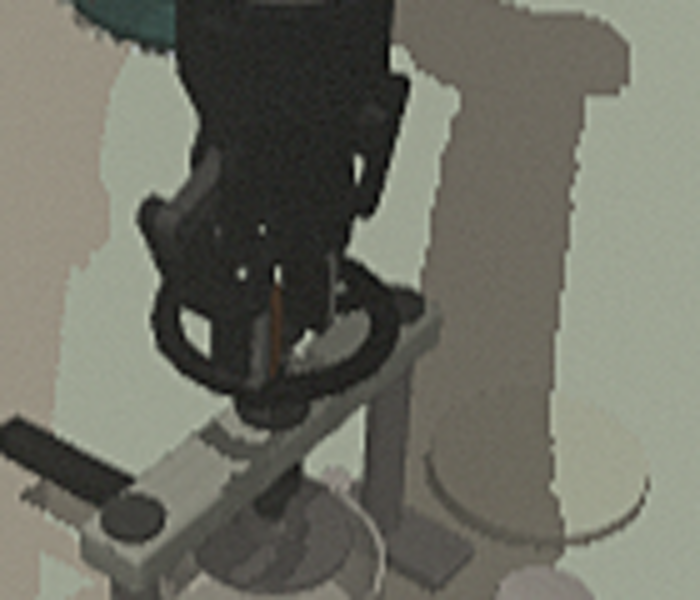

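```bash
python3 -m pendant '[{"dx":0,"dy":0,"dz":2,"wx":0,"wy":0,"wz":0,"grip":150},{"dx":0,"dy":0,"dz":4,"wx":0,"wy":0,"wz":0,"grip":150},{"dx":0,"dy":0,"dz":7,"wx":0,"wy":0,"wz":0,"grip":150},{"dx":0,"dy":0,"dz":9,"wx":0,"wy":0,"wz":0,"grip":150}]'
python3 -c "
from h import *
rep()
c=cam('scene');save('pics/s8.png',c['frame'][210:330,235:375],5)
c=cam('top');save('pics/t8.png',c['frame'][140:210,255:325],8)"
```

```text
time_s: 19.4
eef_pos: [0.6742, 0.1744, 0.3077]
eef_rot: [135.5, 89.8, 18.8]
ft_force: [0.0, 0.1, 0.2]
gripper_width: 0.035
t 19.4 tcp mm [674.2 174.4 307.7] jawang -26.6 fing [ 0.003  0.001 -1.   ] F [0.  0.1 0.2] w 35.0 j [-37.  30.  29.  81. -15.  73. -33.]
```

View pics/s8.png

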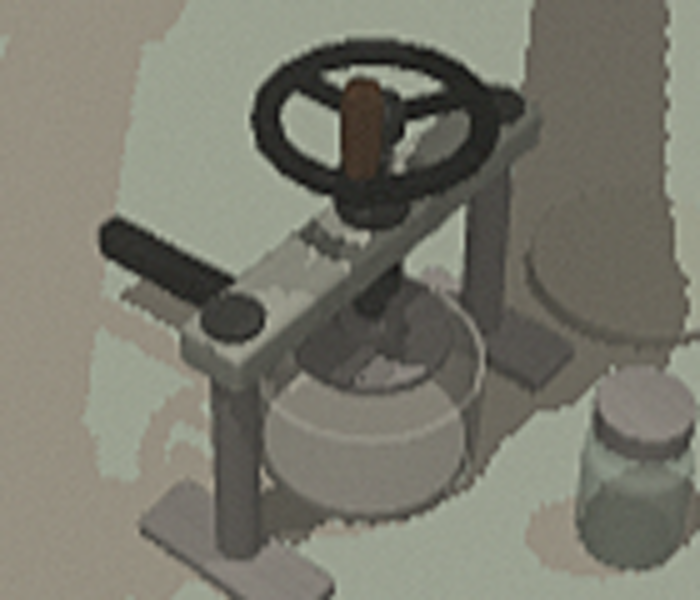

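View pics/t8.png

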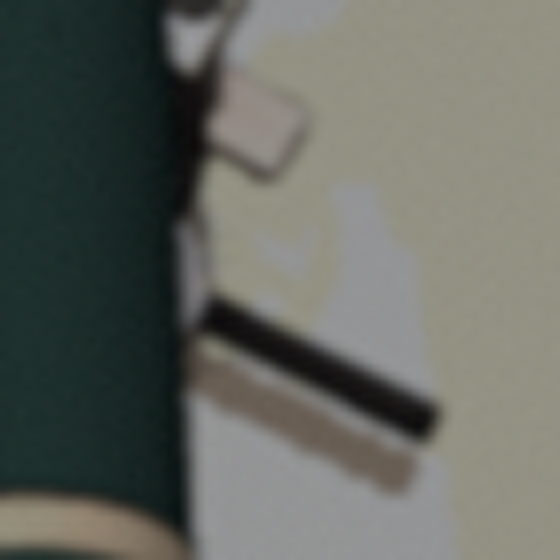

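```bash
python3 -c "
from h import *
cs,ct=cam('scene'),cam('top')
T=lambda p:(np.array(p)+.5)/8-.5+[255,140]
S=lambda p:(np.array(p)+.5)/5-.5+[235,210]
e=onz(ct,*T([432,423]),.053);r=onz(ct,*T([212,314]),.053);m=onz(ct,*T([322,369]),.053)
print(e,m,r,np.degrees(np.arctan2(*(e-r)[:2][::-1]))+180)
print(onz(cs,*S([110,227]),.056))
# predicted handle corners for tub aligned w/ press
for yaw in (63.4,66,68):
  d=np.array([np.cos(np.radians(yaw)),np.sin(np.radians(yaw))]);n=np.array([-d[1],d[0]])
  C=np.array([.628,.168])
  for L,w in((.16,.008),(.16,-.008)):
    q=np.r_[C-L*d+w*n,.056]; print(yaw,(proj(cs,q)[0]-[235,210]+.5)*5-.5,(proj(ct,q)[0]-[255,140]+.5)*8-.5)
"
```

```text
[0.56388038 0.02060249 0.053     ] [0.58350411 0.06625729 0.053     ] [0.60365938 0.11220089 0.053     ] 66.52584940769142
[0.56868787 0.02703503 0.056     ]
63.4 [124.12327068 202.38586757] [410.81594965 455.49098465]
63.4 [102.23084659 218.583135  ] [430.46433632 422.06016635]
66 [113.95023936 209.53707052] [420.17540567 440.53520858]
66 [ 92.92547865 226.47738335] [438.2074834  406.31093171]
68 [106.38362042 215.27079477] [426.88307578 428.77013483]
68 [ 86.05680265 232.77193967] [443.6484094  393.98601976]
```

```bash
python3 -c "
from h import *
ct=cam('top')
for p in((398,206),(386,135),(404,133),(401,230),(447,282),(402,282)): print(p,onz(ct,*p,.01 if p[1]<210 else .13))
"
python3 -m pendant '[{"dx":-1.5,"dy":-2,"dz":0,"wx":0,"wy":0,"wz":1,"grip":100},{"dx":-3,"dy":-4,"dz":0,"wx":0,"wy":0,"wz":2,"grip":90},{"dx":-4.5,"dy":-6.5,"dz":0,"wx":0,"wy":0,"wz":3,"grip":90},{"dx":-6,"dy":-9,"dz":0,"wx":0,"wy":0,"wz":3,"grip":90},{"dx":-8,"dy":-11.5,"dz":-2,"wx":0,"wy":0,"wz":3,"grip":90},{"dx":-9.5,"dy":-13,"dz":-6,"wx":0,"wy":0,"wz":3,"grip":90},{"dx":-10.1,"dy":-13.5,"dz":-11,"wx":0,"wy":0,"wz":3,"grip":90},{"dx":-10.1,"dy":-13.5,"dz":-16,"wx":0,"wy":0,"wz":3,"grip":90}]'
python3 -c "
from h import *
rep()
c=cam('scene');save('pics/s9.png',c['frame'][190:310,215:355],5)
s,M=pose();p=s['eef_pos'];print((proj(c,p)[0]-[215,190]+.5)*5-.5)
c=cam('top');save('pics/t9.png',c['frame'][140:230,245:335],6)"
```

```text
(398, 206) [ 0.54693514 -0.27798099  0.01      ]
(386, 135) [ 0.7913157  -0.23334835  0.01      ]
(404, 133) [ 0.8023729  -0.29436749  0.01      ]
(401, 230) [ 0.44648487 -0.26195122  0.13      ]
(447, 282) [ 0.29912017 -0.40026007  0.13      ]
(402, 282) [ 0.29068866 -0.26717267  0.13      ]
time_s: 20.65
eef_pos: [0.5712, 0.0389, 0.1422]
eef_rot: [-62.4, 89.9, -176.1]
ft_force: [0.5, 0.3, 0.9]
gripper_width: 0.0551
t 20.65 tcp mm [571.2  38.9 142.2] jawang -23.7 fing [-0.001 -0.    -1.   ] F [0.5 0.3 0.9] w 55.1 j [-29.  27.  28. 109. -17.  48. -16.]
[225.6227557  202.43543717]
```

View pics/s9.png

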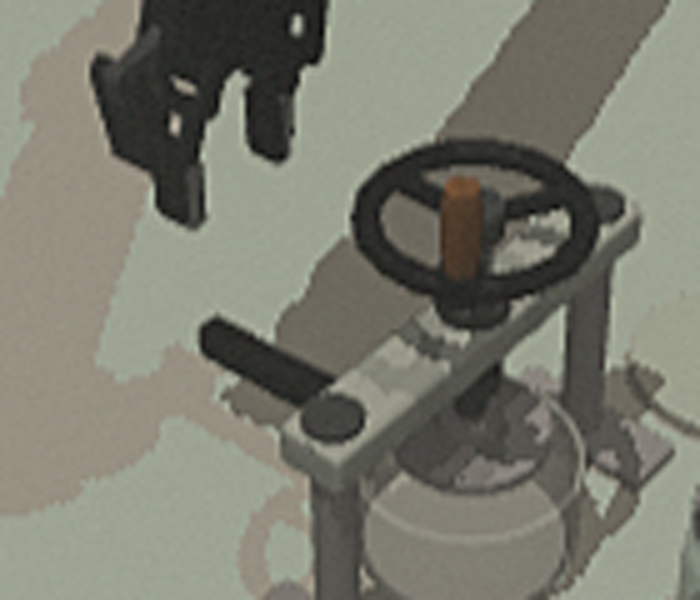

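View pics/t9.png

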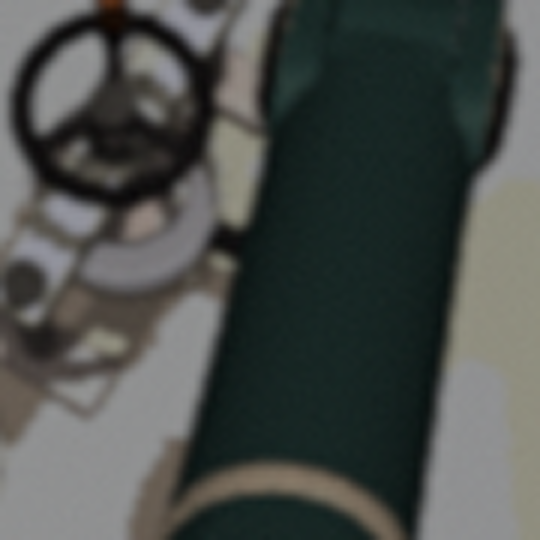

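```bash
python3 -m pendant '[{"dx":0.2,"dy":0,"dz":-3,"wx":0,"wy":0,"wz":0,"grip":90},{"dx":0.2,"dy":0,"dz":-6,"wx":0,"wy":0,"wz":0,"grip":90},{"dx":0.2,"dy":0,"dz":-9,"wx":0,"wy":0,"wz":0,"grip":90},{"dx":0.2,"dy":0,"dz":-11,"wx":0,"wy":0,"wz":0,"grip":90},{"dx":0.2,"dy":0,"dz":-11.4,"wx":0,"wy":0,"wz":0,"grip":90},{"dx":0.2,"dy":0,"dz":-11.4,"wx":0,"wy":0,"wz":0,"grip":90}]' 40
python3 -c "
from h import *
rep()
c=cam('scene');save('pics/s10.png',c['frame'][190:310,215:355],5)"
```

```text
time_s: 21.5
eef_pos: [0.5751, 0.0394, 0.0311]
eef_rot: [116.7, 89.9, 3.1]
ft_force: [0.0, -0.3, 0.4]
gripper_width: 0.0554
t 21.5 tcp mm [575.1  39.4  31.1] jawang -23.6 fing [ 0.001  0.    -1.   ] F [ 0.  -0.3  0.4] w 55.4 j [-25.  37.  23. 110. -23.  37. -11.]
```

View pics/s10.png

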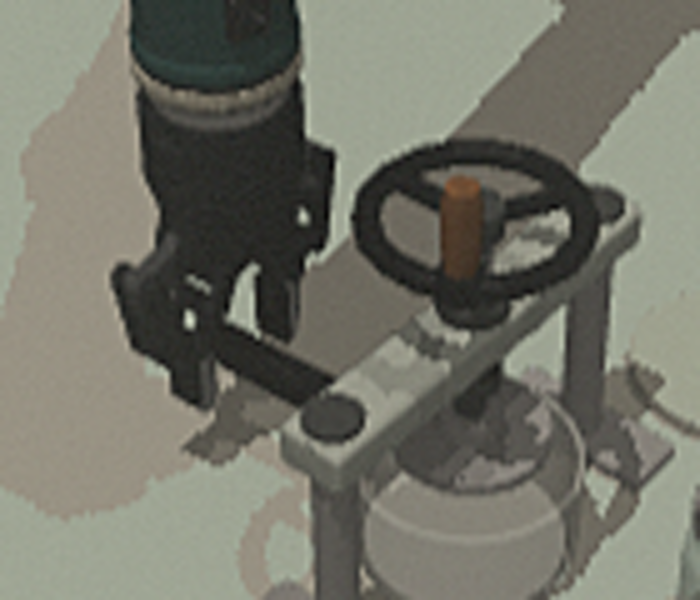

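```bash
python3 -m pendant '[{"dx":0,"dy":0,"dz":-0.3,"wx":0,"wy":0,"wz":0,"grip":150},{"dx":0,"dy":0,"dz":-0.3,"wx":0,"wy":0,"wz":0,"grip":180},{"dx":0,"dy":0,"dz":-0.3,"wx":0,"wy":0,"wz":0,"grip":255},{"dx":0,"dy":0,"dz":-0.3,"wx":0,"wy":0,"wz":0,"grip":255},{"dx":0,"dy":0,"dz":-0.3,"wx":0,"wy":0,"wz":0,"grip":255},{"dx":0,"dy":0,"dz":-0.3,"wx":0,"wy":0,"wz":0,"grip":255}]' 30
python3 -c "
from h import *
rep()
a=np.radians(63.6)
for i in range(1,9): print(i*10,np.round(-i*np.array([np.cos(a),np.sin(a)]),2))
c=cam('scene');save('pics/s11.png',c['frame'][190:310,215:355],5)"
```

```text
time_s: 22.3
eef_pos: [0.5747, 0.0394, 0.0275]
eef_rot: [108.8, 90.0, -4.8]
ft_force: [-0.2, -0.7, 1.2]
gripper_width: 0.0155
t 22.3 tcp mm [574.7  39.4  27.5] jawang -23.6 fing [ 0.001 -0.    -1.   ] F [-0.2 -0.7  1.2] w 15.5 j [-24.  37.  22. 110. -23.  36. -11.]
10 [-0.44 -0.9 ]
20 [-0.89 -1.79]
30 [-1.33 -2.69]
40 [-1.78 -3.58]
50 [-2.22 -4.48]
60 [-2.67 -5.37]
70 [-3.11 -6.27]
80 [-3.56 -7.17]
```

View pics/s11.png

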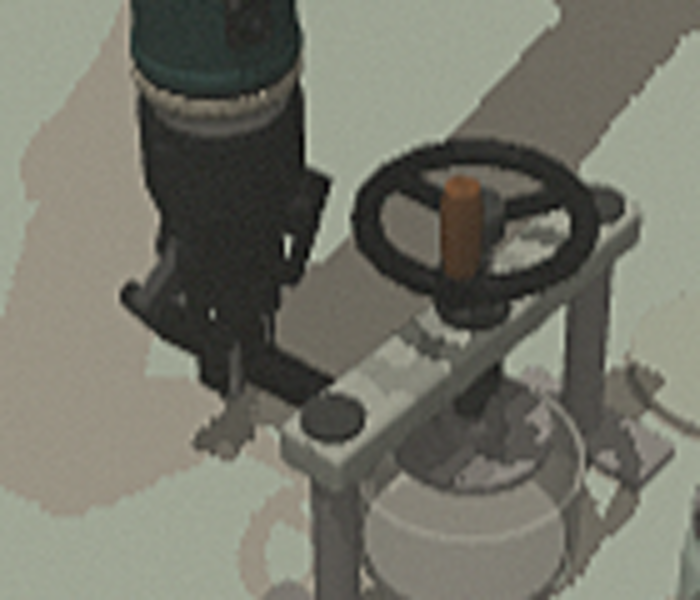

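```bash
python3 -m pendant '[{"dx":-0.2,"dy":-0.4,"dz":0,"wx":0,"wy":0,"wz":0,"grip":255},{"dx":-0.6,"dy":-1.2,"dz":0,"wx":0,"wy":0,"wz":0,"grip":255},{"dx":-1.1,"dy":-2.2,"dz":0,"wx":0,"wy":0,"wz":0,"grip":255},{"dx":-1.55,"dy":-3.2,"dz":0,"wx":0,"wy":0,"wz":0,"grip":255},{"dx":-2,"dy":-4.1,"dz":0,"wx":0,"wy":0,"wz":0,"grip":255},{"dx":-2.45,"dy":-5,"dz":0,"wx":0,"wy":0,"wz":0,"grip":255},{"dx":-2.9,"dy":-5.9,"dz":0,"wx":0,"wy":0,"wz":0,"grip":255},{"dx":-3.1,"dy":-6.3,"dz":0,"wx":0,"wy":0,"wz":0,"grip":255}]'
python3 -c "
from h import *
rep()
c=cam('scene');save('pics/s12.png',c['frame'][170:330,195:375],4.4)"
```

```text
time_s: 23.35
eef_pos: [0.5431, -0.0244, 0.0273]
eef_rot: [-37.7, 90.0, -151.4]
ft_force: [1.0, 3.3, 1.0]
gripper_width: 0.0154
t 23.35 tcp mm [543.1 -24.4  27.3] jawang -23.7 fing [-0. -0. -1.] F [1.  3.3 1. ] w 15.4 j [-18.  35.  22. 115. -23.  34.  -5.]
```

View pics/s12.png

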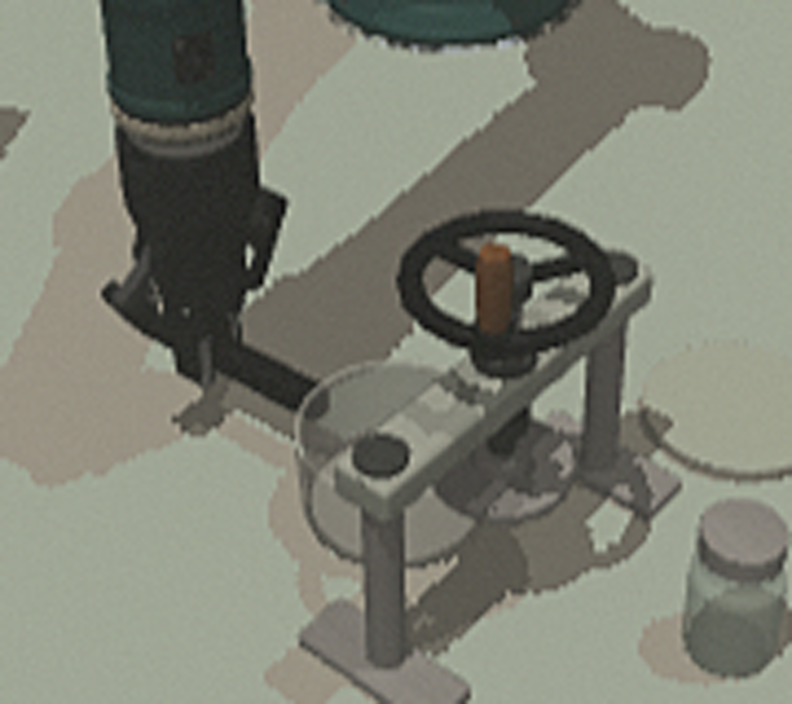

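```bash
python3 -m pendant '[{"dx":-0.3,"dy":-0.5,"dz":0,"wx":0,"wy":0,"wz":0,"grip":255},{"dx":-0.8,"dy":-1.5,"dz":0,"wx":0,"wy":0,"wz":0,"grip":255},{"dx":-1.3,"dy":-2.6,"dz":0,"wx":0,"wy":0,"wz":0,"grip":255},{"dx":-1.8,"dy":-3.7,"dz":0,"wx":0,"wy":0,"wz":0,"grip":255},{"dx":-2.3,"dy":-4.7,"dz":0,"wx":0,"wy":0,"wz":0,"grip":255},{"dx":-2.8,"dy":-5.7,"dz":0,"wx":0,"wy":0,"wz":0,"grip":255},{"dx":-3.2,"dy":-6.5,"dz":0,"wx":0,"wy":0,"wz":0,"grip":255},{"dx":-3.3,"dy":-6.7,"dz":0,"wx":0,"wy":0,"wz":0,"grip":255}]'
python3 -m pendant '[{"dx":0,"dy":0,"dz":0,"wx":0,"wy":0,"wz":0,"grip":255},{"dx":0,"dy":0,"dz":0,"wx":0,"wy":0,"wz":0,"grip":200},{"dx":0,"dy":0,"dz":0,"wx":0,"wy":0,"wz":0,"grip":140},{"dx":0,"dy":0,"dz":0,"wx":0,"wy":0,"wz":0,"grip":90},{"dx":0,"dy":0,"dz":0,"wx":0,"wy":0,"wz":0,"grip":90},{"dx":0,"dy":0,"dz":0,"wx":0,"wy":0,"wz":0,"grip":90}]'
python3 -c "
from h import *
rep()
c=cam('scene');save('pics/s13.png',c['frame'][170:330,175:355],4.4)"
```

```text
time_s: 24.4
eef_pos: [0.5101, -0.0913, 0.0273]
eef_rot: [-40.1, 90.0, -153.8]
ft_force: [1.8, 3.5, 1.3]
gripper_width: 0.0155
time_s: 25.15
eef_pos: [0.5104, -0.0905, 0.0273]
eef_rot: [-22.2, 90.0, -135.8]
ft_force: [0.3, -0.3, 0.5]
gripper_width: 0.0555
t 25.15 tcp mm [510.4 -90.5  27.3] jawang -23.6 fing [-0. -0. -1.] F [ 0.3 -0.3  0.5] w 55.5 j [-11.  33.  22. 118. -22.  32.   3.]
```

View pics/s13.png

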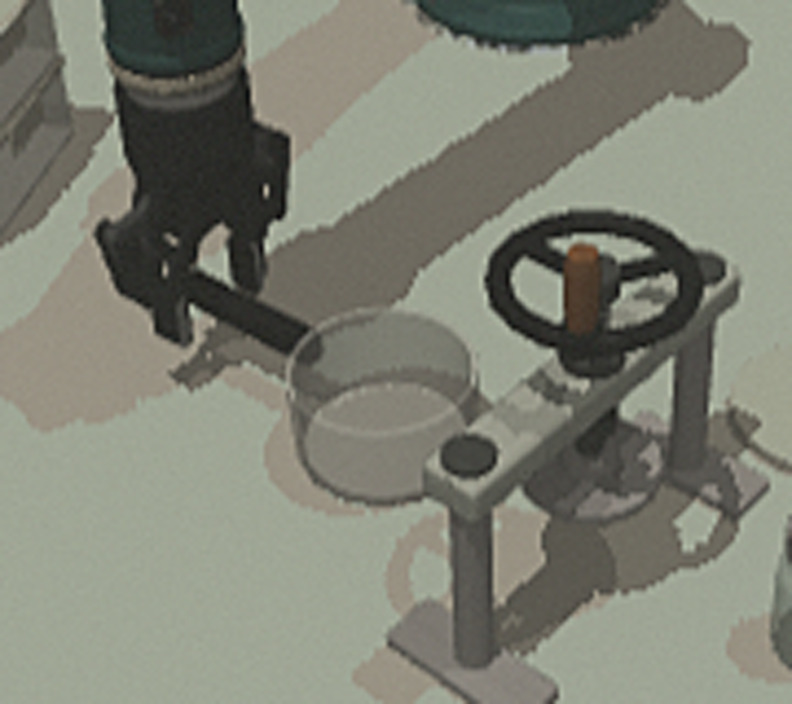

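Tub is out at (385,405), upright, and the fingers are open and free of the handle. Next I lift straight up and move the arm off the top view.

```bash
python3 -m pendant '[{"dx":0,"dy":0,"dz":2,"wx":0,"wy":0,"wz":0,"grip":90},{"dx":0,"dy":0,"dz":5,"wx":0,"wy":0,"wz":0,"grip":90},{"dx":0,"dy":0,"dz":9,"wx":0,"wy":0,"wz":0,"grip":90},{"dx":0,"dy":0,"dz":14,"wx":0,"wy":0,"wz":0,"grip":90},{"dx":0,"dy":0,"dz":19,"wx":0,"wy":0,"wz":0,"grip":90},{"dx":0,"dy":-2,"dz":22,"wx":0,"wy":0,"wz":0,"grip":90},{"dx":0,"dy":-5,"dz":22,"wx":0,"wy":0,"wz":0,"grip":90},{"dx":0,"dy":-9,"dz":22,"wx":0,"wy":0,"wz":0,"grip":90}]'
python3 -c "
from h import *
rep()
c=cam('scene');save('pics/s14.png',c['frame'])
c=cam('top');save('pics/t14.png',c['frame'][110:250,200:380],4.4)"
```

```text
time_s: 26.2
eef_pos: [0.5108, -0.1805, 0.2479]
eef_rot: [138.2, 89.9, 24.8]
ft_force: [0.0, -0.1, -0.5]
gripper_width: 0.0549
t 26.2 tcp mm [ 510.8 -180.5  247.9] jawang -23.5 fing [ 0.002  0.001 -1.   ] F [ 0.  -0.1 -0.5] w 54.9 j [-12.  16.  34. 108. -11.  59.   3.]
```

View pics/s14.png

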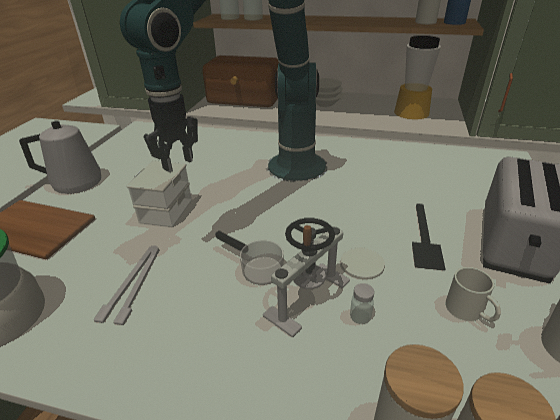

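View pics/t14.png

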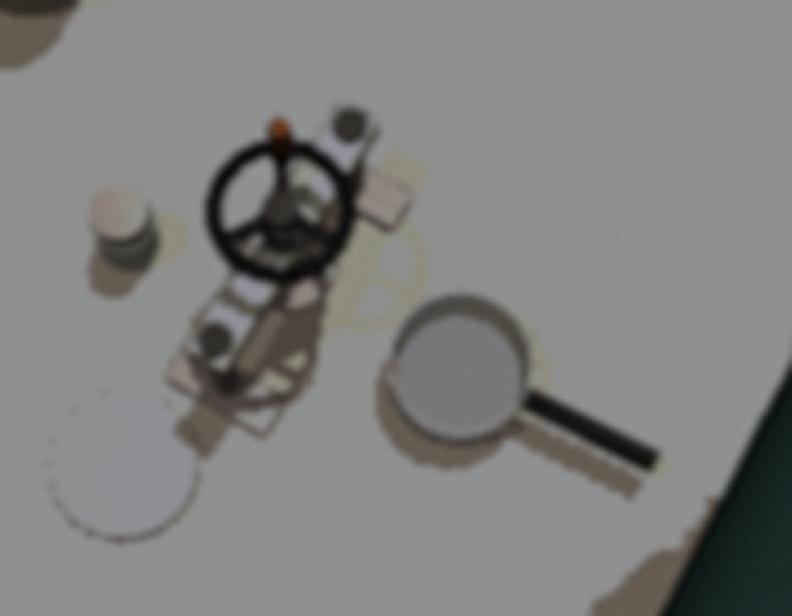

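The tub stands upright and clear of the press at (262,262) in the scene picture. The wheel is up, nothing else has shifted, and the hand is free.

```bash
python3 -c "
from h import *
print(env.hand_in())"
```

```text
the job is handed in; nothing more can be done
None
```

The press is open, the tub is drawn out from under it, and the job was handed in at about 26 s of the 72 s allowed. No verdict is reported.

- **Winding:** I wound the wheel about 316° anticlockwise, a rise of roughly 26 mm. The tangential force at the knob was mostly 4.5 to 6.2 N while running, with two readings of 6.8 and 7.4 N while the hand was also pressing down on the knob. At the stop it rose to 10.2–10.7 N. I took that as about 5 N over running, inside the 3–8 N snug range. I then eased the hand off, and the wheel did not turn back.
- **Tub:** I drew it straight out by the handle about 146 mm, let go, and backed the hand away. The final pictures show it standing upright, clear of the crossbar and the wheel. The bystanders look unmoved and the gripper is touching nothing.
- **Uncertainty:** Single force readings scatter by about 1 N, so the snug value is only that good. The two cameras disagreed by about 4 to 8 mm on positions. I averaged them, and the small side force while winding agreed with the result.

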